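# Loosen the lantern's knurled globe ring by two turns

## Robot

A 6-joint arm with a two-finger parallel gripper is mounted at the origin on the work surface. World frame = base frame: x ahead of the robot, y to its left, z up, the work surface at z = 0. Lengths are in mm, angles in degrees, forces in N, time in s.
With the tool pointing down it reaches from about 300 to 850 mm from the base axis. Payload 4.2 kg.
Tool frame: the origin (TCP) lies at the very end of the fingers, on their centre line; the grasp point (between the pads) lies 19 mm behind it; z points along the fingers, y is the direction in which the jaws open and shut (so a half turn about z gives the same grasp; the last joint's range is limited). The gripper opens to 91 mm and grips with 3 to 60 N. Pads are 32 mm wide; open, the fingers measure 118 mm over their backs; the gripper's body (76 mm by 178 mm) begins 60 mm behind the grasp point.
Start: joints at [-73.912, 18.312, 89.639, -0, 72.044, -1.146], TCP at [170.367, -549.198, 213.976] pointing down, gripper open.
Joint ranges: [-177.97, 177.97], [-48.28, 115.42], [12.27, 149.76], [-77.06, 257.06], [2.81, 150.46], [-146.56, 146.56]. Speed limits (degrees/s): [147.25, 147.25, 180, 180, 180, 180].

## Interface

Orientations are given as [roll, pitch, yaw] about the fixed x, y, z axes, in that order (R = Rz(yaw) Ry(pitch) Rx(roll)).
In Python, from workcell import * gives the robot as it stands. The module is installed in compiled form; this text tells all that it offers.
- The arm moves only by the tool servo_tool, never from a script. Its argument "plan" is a list that holds one entry, the list of rows, each a list of 7 numbers: the shift along the tool's x, y, z in mm, then the turn, a rotation vector about the tool's x, y, z in rad, then the opening, from 0 (shut) to 1 (fully open). A call has 1 to 20 rows; each row is the pose to reach, as a shift and turn from the pose commanded when the call began, along the tool's axes at that moment; what a row does not reach only later rows make up. A row lasts 1/10 s, in which the tool goes at most 50 mm and 8.59 degrees, less where a joint would pass 70% of its speed; a pose out of reach is approached as far as the arm can. A call with a gripper value outside its range is refused whole. The fingers move at their own pace and stop on an object; "squeeze" is the grip in N (left out, the last holds). Time passes only in rows, so rows that repeat a pose let the fingers close. It gives the time, the measured TCP pose, the force and the opening at its end, in the units of the state.
- state(): the state, without advancing time (a new reading comes with each control period).
- grab_frame(name): name is "side" or "top" or "wrist"; returns a dict with "color" (480x640x3 uint8, red, green, blue), "range_z" (480x640 float32, mm along the optical axis (not along the pixel's ray), 0 where there is no reading), "fx", "fy", "cx", "cy" (pixels), "dist_coeffs" ([k1, k2, p1, p2, k3] as OpenCV has them; the pictures are not rectified), "rvec" (rotation vector, rad) and "tvec" (3), from world to camera coordinates, as OpenCV has them; the wrist camera has in their place "tool_from_camera" (4x4, takes a point from camera to tool coordinates, whose origin is the TCP and whose axes are the flange's). Camera axes: x right, y down, z forward; pixel columns grow to the right and rows downward; lengths in mm; the calibration is good to about 2 mm. A picture is of the moment at which its call begins: read the wrist's pose just before it.
- job_done(): hands the job in, once; it reports no verdict.
The state is a dict: "time_s": time; "qpos": joint angles; "qvel": joint speeds; "effort": joint torques, N m; "ee_pos": TCP position; "ee_rot": TCP orientation; "force": force on the tool from outside, world axes, zero at the start; "torque": the same for the moment, N m; "gripper_width": finger opening in mm.
Only numpy, scipy, OpenCV 4.12 (cv2) and the standard library are available. Lean on these libraries where they do the work, as an engineer would, in place of code of your own. Each camera call takes 0.05 s, during which the arm holds its last target.

## Task

Two display lanterns stand on the shop counter. Roll a fingertip round the knurled rim of the taller lantern's brass globe ring to loosen it by two full turns, anticlockwise seen from above, so that the white line on the ring is back beside the white mark on the hood, then move clear. Do not grasp or lift anything, and leave the shorter lantern's ring and the other goods on the counter as they are.

Things in the scene. Friction and masses are not known exactly. Their poses are not given: they have to be found in the camera images.
- tall_ring_top (a point): centre of the top face of the taller lantern's brass globe ring, on the upright turning axis, 185 mm above the counter. The ring is 96 mm across over its knurl, 18 mm tall: 32 upright ribs, 4 mm wide, 2 mm proud of a 92 mm disc. The point turns with the ring; its x axis points along the white line on the ring's top. A fixed hood, 64 mm across, 20 mm tall, sits on the middle of that face.
- tall_ring (a joint): turn of the taller lantern's globe ring. Grows as the ring turns anticlockwise seen from above (loosens), in rad: 0 fully tight, 6.283 one full turn; stop at 18.85 (three turns). It starts fully tight, with its white line beside the white mark on the hood. It resists with 0.05 N m (1 N at the rim), stays where left, never rises.
- tall_lantern: the taller lantern, fixed to the counter; origin at the underside's centre, on the ring's axis; x axis towards the white mark on the hood. From below: log slice 140 mm across, 20 mm tall; grey base 104 mm across up to 80 mm above the counter; glass globe 80 mm across; collar plate 86 mm across right under the ring (ring: 167 to 185 mm up); hood up to 205 mm.
- short_ring_top (a point): centre of the top face of the shorter lantern's globe ring, 125 mm above the counter; that lantern is alike but only 145 mm tall with its hood. To be left alone.
- short_ring (a joint): turn of the shorter lantern's globe ring, same sense as tall_ring; it may start anywhere between 0 and 6 rad. To be left alone.
- mug: steel mug, 72 mm across, 75 mm tall, with a side handle, standing between the two lanterns; origin at the centre of its underside. Bystander.
- flask: closed green insulated flask with a steel cup lid, 68 mm across, 200 mm tall, standing on the robot's side of the mug; origin at the centre of its underside. Bystander.
- cartridge: squat white gas cartridge, 108 mm across, 82 mm tall, beyond the mug; origin at the centre of its underside. Bystander.
- torch: black and aluminium pocket torch lying on the counter, 134 mm long, 34 mm thick; origin on the counter near its middle. Bystander.
- pegbox: small cardboard box, 50 x 80 x 45 mm; origin at the centre of its underside. Bystander.
- bowl: steel camp bowl, 110 mm across, 45 mm tall; origin at the centre of its underside. Bystander.
- carabiner: aluminium carabiner lying flat, about 80 x 56 mm, 12 mm thick; origin on the counter near its middle. Bystander.
- short_lantern: the shorter lantern, fixed to the counter on a log slice like the taller one; origin at the centre of the slice's underside. To be left alone.

How it is judged (in metres and radians):
On the way, in this order (a step that is already met when the one before it is completed fails the run):
1. the taller lantern's ring has been loosened by one full turn (value of joint tall_ring above 6.283 rad), for 0.1 s.
2. it has been loosened by two full turns, within 35 degrees (value of joint tall_ring between 11.966 and 13.166 rad), for 0.2 s.
At the end, for the whole second after the job is handed in: the taller lantern's ring stands two full turns (12.57 rad, within 0.6 rad) from tight and at rest, and no loose thing is more than 25 mm from where it stood (all of step 2 and velocity of joint tall_ring between -0.05 and 0.05 rad/s and not (distance of any of mug, flask, cartridge, torch, pegbox, bowl, carabiner from where it was at the start of the episode above 0.025 m)); the robot touches nothing.
It fails at once if a loose thing on the counter was moved or lifted by more than 25 mm (distance of any of mug, flask, cartridge, torch, pegbox, bowl, carabiner from where it was at the start of the episode above 0.025 m).
It fails at once if the shorter lantern or its ring was pushed with more than 2 N (contact force between any of the fingers, the arm and short_lantern above 2 N).
It fails at once if the ring or lantern was pushed with the arm or the gripper's body instead of the fingers (contact force between the arm and tall_lantern above 5 N).
It also fails if it takes over 61 s, if anything falls off the work surface, if the arm or the gripper's body presses on something with over 40 N, if the wrist force passes 120 N, or if a joint passes its speed limit or range.

## Working session

There is one attempt and no reset: what is moved stays moved. The work goes in short steps, Python scripts to look and compute and a tool call to move; the robot and the scene stay as the last step left them, time stands still between calls to the robot, and variables do not carry over. Pictures are saved under pics/ and viewed, and the job is handed in when it is done.

Besides the shell and the picture viewer there is one more tool, called as name([rows], argument=value, ...), one row to a line, values as JSON. servo_tool: Moves the arm, as the interface text tells. Its arguments: {"type":"object","properties":{"plan":{"type":"array"},"squeeze":{"type":"number"}},"required":["plan"]}

```bash
mkdir -p pics
python3 - <<'E'
from workcell import *
import cv2
s=state();print(s)
for n in("side","top","wrist"):
    f=grab_frame(n);cv2.imwrite(f"pics/{n}0.png",f["color"][:,:,::-1])
    print(n,{k:v for k,v in f.items() if k not in("color","range_z")})
E
```

```text
{'time_s': 0.0, 'qpos': array([-7.39112508e+01,  1.83503110e+01,  8.97068874e+01, -5.97760126e-04,
        7.20440139e+01, -1.14611487e+00]), 'qvel': array([ 0.07576772, -0.05977695, -0.08621621, -0.02108723,  0.10319235,
        0.09774856]), 'effort': array([ 1.37118959e-04, -4.12465239e+01, -2.31973761e+01,  7.29150069e-02,
        4.58122243e-02, -1.40276456e-04]), 'ee_pos': array([ 170.21970156, -548.68957131,  213.13035949]), 'ee_rot': array([-1.79898797e+02, -1.45625789e-03,  1.72350476e+01]), 'force': array([-0.46389593,  0.16362398, -1.34550422]), 'torque': array([0.00945991, 0.02178563, 0.02440573]), 'gripper_width': 91.40906436226004}
side {'fx': 482.2315489587964, 'fy': 482.2315489587964, 'cx': 322.6503164674422, 'cy': 235.89419901995063, 'dist_coeffs': array([-0.12143942,  0.        ,  0.        ,  0.        ,  0.        ]), 'rvec': array([ 0.7677406 , -2.45132972,  1.25785544]), 'tvec': array([ 444.84983923,  293.51775529, 1062.01512705])}
top {'fx': 523.1695514875101, 'fy': 523.1695514875101, 'cx': 315.1785700907095, 'cy': 237.96074716875614, 'dist_coeffs': array([-0.12675572,  0.        ,  0.        ,  0.        ,  0.        ]), 'rvec': array([ 2.16933169, -2.15049124,  0.09827392]), 'tvec': array([  -6.39020247,  583.19333251, 1149.12326863])}
wrist {'fx': 358.25855319895993, 'fy': 358.25855319895993, 'cx': 321.9293944557096, 'cy': 243.0776579036525, 'dist_coeffs': array([0.01622535, 0.        , 0.        , 0.        , 0.        ]), 'tool_from_camera': array([[ 5.19501036e-04, -9.60822364e-01, -2.77164419e-01,
         7.73847171e+01],
       [ 9.99999777e-01,  6.15659450e-04, -2.59912322e-04,
        -1.92401291e+00],
       [ 4.20368466e-04, -2.77164222e-01,  9.60822469e-01,
        -1.70427792e+02],
       [ 0.00000000e+00,  0.00000000e+00,  0.00000000e+00,
         1.00000000e+00]])}
```

View pics/side0.png

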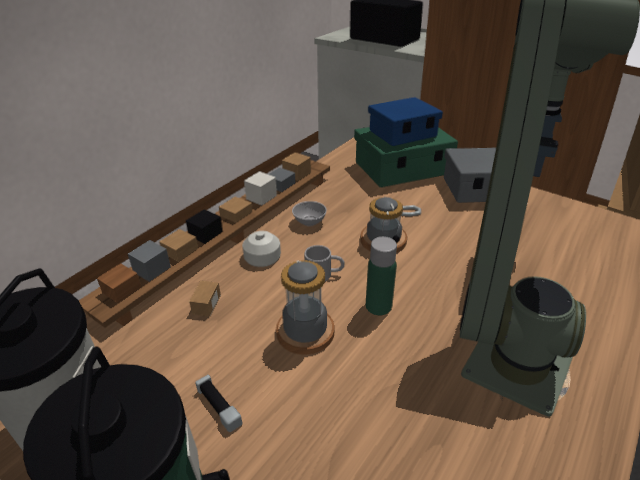

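View pics/top0.png

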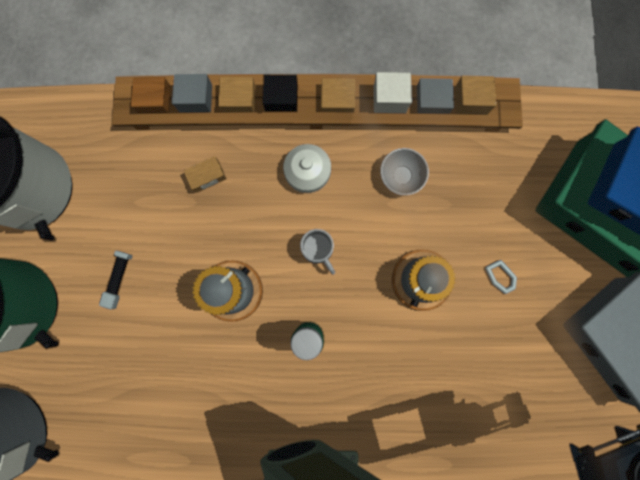

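View pics/wrist0.png

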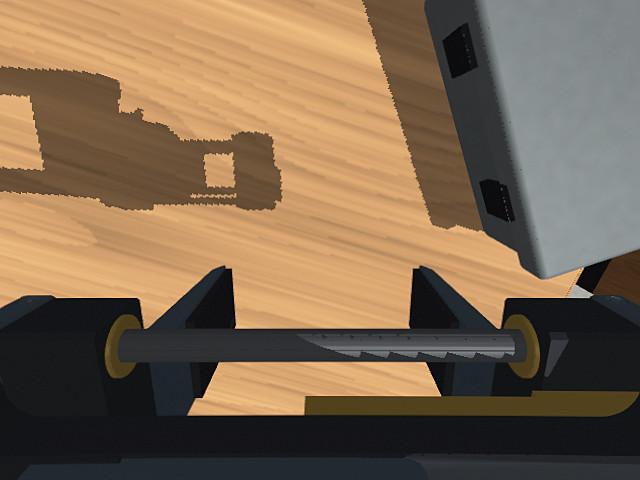

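```bash
cat > h.py <<'E'
from workcell import *
import cv2, numpy as np
def cam(f):
    K=np.array([[f["fx"],0,f["cx"]],[0,f["fy"],f["cy"]],[0,0,1]]);R=cv2.Rodrigues(f["rvec"])[0]
    return K,R,np.array(f["tvec"],float).ravel()
def cast(f,px,z):
    K,R,t=cam(f)
    u=cv2.undistortPoints(np.array(px,float).reshape(-1,1,2),K,f["dist_coeffs"]).reshape(-1,2)
    d=np.c_[u,np.ones(len(u))]@R; c=-R.T@t
    return c+d*((z-c[2])/d[:,2])[:,None]
def proj(f,P):
    K,R,t=cam(f); return cv2.projectPoints(np.array(P,float).reshape(-1,1,3),f["rvec"],t,K,f["dist_coeffs"])[0].reshape(-1,2)
def gold(f):
    h=cv2.cvtColor(f["color"],cv2.COLOR_RGB2HSV)
    return cv2.inRange(h,(14,150,100),(28,255,255)),h
E
python3 - <<'E'
from h import *
for n in("top","side"):
    f=grab_frame(n);m,h=gold(f)
    cs,_=cv2.findContours(m,cv2.RETR_EXTERNAL,cv2.CHAIN_APPROX_NONE)
    for c in cs:
        if cv2.contourArea(c)<150: continue
        x,y,w,hh=cv2.boundingRect(c); print(n,x,y,w,hh,cv2.contourArea(c))
        for z in(185,125):
            P=cast(f,c.reshape(-1,2),z)[:,:2]
            hull=cv2.convexHull(P.astype(np.float32)); (cx,cy),r=cv2.minEnclosingCircle(hull)
            print('   z',z,round(cx,1),round(cy,1),'r',round(r,1))
f=grab_frame("top")
a=f["color"][245:335,175:285];cv2.imwrite("pics/t1.png",cv2.resize(a,None,fx=6,fy=6,interpolation=cv2.INTER_NEAREST)[:,:,::-1])
f=grab_frame("side")
a=f["color"][245:335,265:345];cv2.imwrite("pics/s1.png",cv2.resize(a,None,fx=6,fy=6,interpolation=cv2.INTER_NEAREST)[:,:,::-1])
E
```

```text
top 192 261 71 60 3164.0
   z 185 464.2 168.0 r 69.3
   z 125 464.6 179.0 r 73.4
top 410 254 45 48 629.5
   z 185 491.4 -233.9 r 46.6
   z 125 493.3 -246.5 r 49.3
top 113 99 242 25 2398.0
   z 185 827.1 169.8 r 250.8
   z 125 848.8 181.0 r 265.6
top 494 79 27 48 867.5
   z 185 851.2 -398.4 r 55.2
   z 125 874.3 -420.8 r 58.5
top 114 77 58 30 1206.0
   z 185 879.8 359.9 r 63.9
   z 125 904.6 382.3 r 67.7
top 297 76 31 21 361.5
   z 185 881.4 5.3 r 36.0
   z 125 906.2 6.8 r 38.1
```

View pics/t1.png

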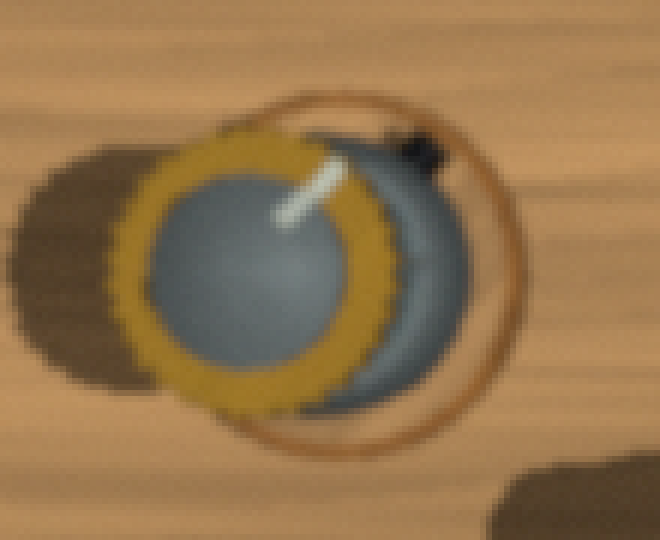

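View pics/s1.png

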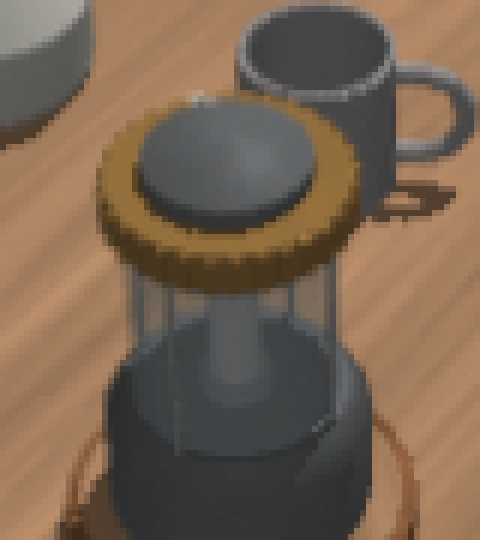

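Run:
```python
from h import *
f=grab_frame("top");h=cv2.cvtColor(f["color"],cv2.COLOR_RGB2HSV)
print(h[290,197],h[311,215],h[315,240],h[320,245],h[270,225])
for smin in(190,205):
    m=cv2.inRange(h,(17,smin,90),(26,255,255))
    m[:250]=0;m[330:]=0;m[:,:180]=0;m[:,250:]=0
    m=cv2.morphologyEx(m,cv2.MORPH_OPEN,np.ones((3,3)))
    c=max(cv2.findContours(m,cv2.RETR_EXTERNAL,cv2.CHAIN_APPROX_NONE)[0],key=cv2.contourArea).reshape(-1,2)
    print(cv2.boundingRect(c))
    P=cast(f,c,185)[:,:2].astype(np.float32)
    print(cv2.minEnclosingCircle(P), cv2.fitEllipse(cv2.convexHull(P)))
    C=np.array(cv2.fitEllipse(cv2.convexHull(P))[0])
# white line
w=cv2.inRange(h,(0,0,165),(180,60,255)); w[:250]=0;w[330:]=0;w[:,:190]=0;w[:,245:]=0
ys,xs=np.nonzero(w);print(len(xs),xs.mean(),ys.mean())
p=cast(f,np.c_[xs,ys],190)[:,:2]
d=p.mean(0)-C;print('white dir',np.degrees(np.arctan2(d[1],d[0])),np.linalg.norm(d))
# camera centre and side check
K,R,t=cam(f);print('cam',-R.T@t)
g=grab_frame("side");print('side proj centre',proj(g,[[*C,185],[*C,205]]))
# flask & mug
for n,px,z in(("flask",(308,341),200),("mug",(317,245),75)): print(n,cast(f,[px],z))
```

```text
[ 20 187 153] [ 20 189 158] [ 16 127 177] [ 16 128 171] [ 20 187 153]Traceback (most recent call last):
  File "<stdin>", line 8, in <module>
ValueError: max() iterable argument is empty
```

```bash
cat >> h.py <<'E'
def ringmask(f):
    h=cv2.cvtColor(f["color"],cv2.COLOR_RGB2HSV)
    m=cv2.inRange(h,(18,165,70),(24,255,255)); m[:250]=0;m[330:]=0;m[:,:180]=0;m[:,250:]=0
    return m,h
E
python3 - <<'E'
from h import *
f=grab_frame("top");m,h=ringmask(f)
c=max(cv2.findContours(m,cv2.RETR_EXTERNAL,cv2.CHAIN_APPROX_NONE)[0],key=cv2.contourArea).reshape(-1,2)
print(cv2.boundingRect(c))
P=cast(f,c,185)[:,:2].astype(np.float32)
print(cv2.minEnclosingCircle(P), cv2.fitEllipse(cv2.convexHull(P)))
C=np.array(cv2.fitEllipse(cv2.convexHull(P))[0])
w=cv2.inRange(h,(0,0,165),(180,60,255)); w[:250]=0;w[330:]=0;w[:,:190]=0;w[:,245:]=0
ys,xs=np.nonzero(w);print(len(xs),xs.mean(),ys.mean())
p=cast(f,np.c_[xs,ys],190)[:,:2]
d=p.mean(0)-C;print('white dir',np.degrees(np.arctan2(d[1],d[0])),np.linalg.norm(d))
K,R,t=cam(f);print('cam',-R.T@t)
g=grab_frame("side");print('side proj centre',proj(g,[[*C,185],[*C,205]]))
mm=cv2.inRange(cv2.cvtColor(g["color"],cv2.COLOR_RGB2HSV),(15,130,50),(26,255,255));mm[:255]=0;mm[300:]=0;mm[:,:275]=0;mm[:,335:]=0
c=max(cv2.findContours(mm,cv2.RETR_EXTERNAL,cv2.CHAIN_APPROX_NONE)[0],key=cv2.contourArea);print('side ring bbox',cv2.boundingRect(c))
a=np.linspace(0,6.28,100);q=np.vstack([proj(g,np.c_[C[0]+47*np.cos(a),C[1]+47*np.sin(a),a*0+z]) for z in(167,185)]);print('pred',q.min(0),q.max(0))
for n,px,z in(("flask",(308,341),200),("mug",(317,245),75)): print(n,cast(f,[px],z))
E
```

```text
(193, 266, 48, 49)
((463.29833984375, 188.96566772460938), 47.43667984008789) ((463.3369140625, 188.91506958007812), (92.85738372802734, 93.585205078125), 179.2349090576172)
33 226.93939393939394 276.24242424242425
white dir -38.92473503901356 34.25613884903306
cam [ 458.63143667  -19.45039897 1204.12560456]
side proj centre [[302.25270987 273.27665911]
 [301.95728011 266.12897287]]
side ring bbox (281, 262, 44, 32)
pred [280.60229914 259.83171492] [323.9319414  294.08264353]
flask [[368.24679088   7.85554848 200.        ]]
mug [[563.22907379  -6.07936739  75.        ]]
```

servo_tool([
  [[0, 0, -57, 0, 0, 0, 0], [260, -232, -57, 0, 0, -0.6, 0], [260, -232, -57, 0, 0, -0.6, 0], [260, -232, -57, 0, 0, -0.6, 0], [260, -232, -57, 0, 0, -0.6, 0], [260, -232, -57, 0, 0, -0.6, 0], [260, -232, -57, 0, 0, -0.6, 0], [260, -232, -57, 0, 0, -0.6, 0], [400, -649, -57, 0, 0, -1.27, 0], [400, -649, -57, 0, 0, -1.27, 0], [400, -649, -57, 0, 0, -1.27, 0], [400, -649, -57, 0, 0, -1.27, 0], [400, -649, -57, 0, 0, -1.27, 0], [400, -649, -57, 0, 0, -1.27, 0], [400, -649, -57, 0, 0, -1.27, 0], [400, -649, -57, 0, 0, -1.27, 0], [400, -649, -57, 0, 0, -1.27, 0], [400, -649, -57, 0, 0, -1.27, 0], [400, -649, -57, 0, 0, -1.27, 0], [400, -649, -57, 0, 0, -1.27, 0]],
])

```text
time_s: 2.5
ee_pos: [360.0, 188.2, 270.9]
ee_rot: [-180.0, 0.0, 90.0]
force: [0.2, 0.7, 0.3]
gripper_width: 0.4
```

servo_tool([
  [[0, 0, 50, 0, 0, 0, 0], [0, 0, 100, 0, 0, 0, 0], [0, 0, 103, 0, 0, 0, 0], [0, 15, 103, 0, 0, 0, 0], [0, 30, 103, 0, 0, 0, 0], [0, 30, 103, 0, 0, 0, 0]],
])

```text
time_s: 3.1
ee_pos: [394.8, 190.0, 170.5]
ee_rot: [179.6, -0.2, 89.9]
force: [0.8, 0.5, 0.1]
gripper_width: 0.2
```

Run:
```python
from h import *
s=state();print(s["time_s"],s["ee_pos"],s["force"],s["qpos"])
for n,(a,b,c,d) in dict(top=(235,345,165,295),side=(225,335,245,375),wrist=(0,480,0,640)).items():
    f=grab_frame(n);i=f["color"][a:b,c:d]
    if n!="wrist": i=cv2.resize(i,None,fx=5,fy=5,interpolation=cv2.INTER_NEAREST)
    cv2.imwrite(f"pics/{n}2.png",i[:,:,::-1])
```

```text
3.1 [394.82906845 190.00221508 170.51390165] [0.81838292 0.49705808 0.11804874] [ 2.42100771e+01  7.83602285e+00  1.10548568e+02 -2.37113039e-02
  6.11975936e+01  2.43259015e+01]
```

View pics/top2.png

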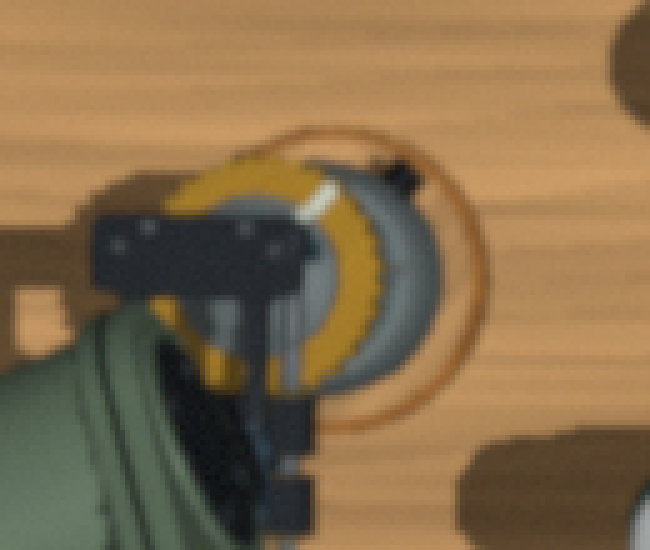

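View pics/side2.png

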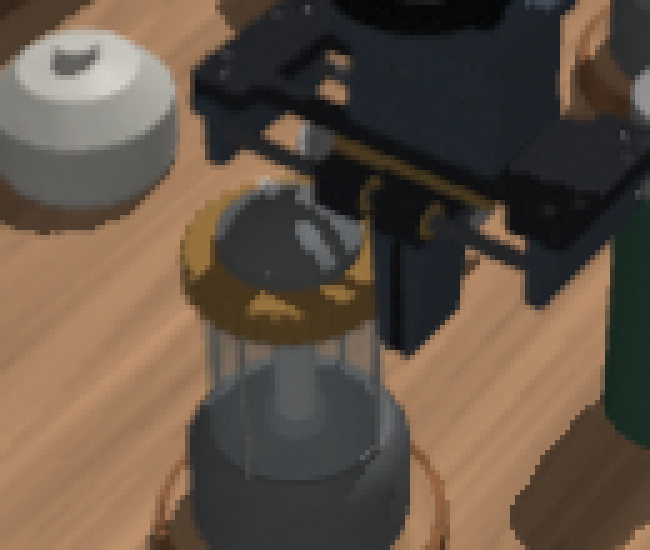

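View pics/wrist2.png

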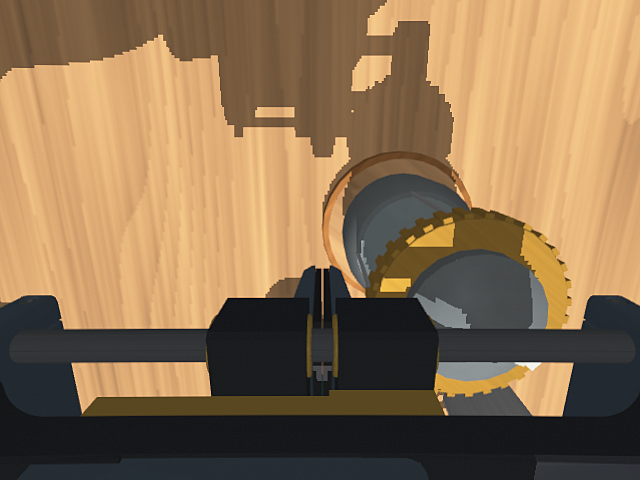

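servo_tool([
  [[0, 0, 0, 0, 0, 0, 0], [0, 0, 0, 0, 0, 0, 0], [0, 4, 0, 0, 0, 0, 0], [0, 8, 0, 0, 0, 0, 0], [0, 10, 0, 0, 0, 0, 0], [0, 10, 0, 0, 0, 0, 0], [0, 10, 0, 0, 0, 0, 0]],
])

```text
time_s: 3.95
ee_pos: [400.1, 189.1, 167.8]
ee_rot: [-180.0, 0.0, 90.0]
force: [-0.2, 0.5, -0.2]
gripper_width: 0.7
```

servo_tool([
  [[0, 1, 0, 0, 0, 0, 0], [0, 2, 0, 0, 0, 0, 0], [0, 2, 0, 0, 0, 0, 0], [0, 2, 0, 0, 0, 0, 0]],
])

```text
time_s: 4.35
ee_pos: [402.1, 189.2, 167.9]
ee_rot: [-180.0, 0.0, 90.0]
force: [-1.1, 0.2, -0.1]
gripper_width: 0.4
```

servo_tool([
  [[0, 1, 0, 0, 0, 0, 0], [0, 2, 0, 0, 0, 0, 0], [0, 2, 0, 0, 0, 0, 0], [0, 2, 0, 0, 0, 0, 0]],
])

```text
time_s: 4.75
ee_pos: [403.9, 189.2, 167.9]
ee_rot: [-180.0, 0.0, 90.0]
force: [-0.5, -0.3, 0.5]
gripper_width: 0.6
```

servo_tool([
  [[0, 1, 0, 0, 0, 0, 0], [0, 2, 0, 0, 0, 0, 0], [0, 2, 0, 0, 0, 0, 0], [0, 2, 0, 0, 0, 0, 0]],
])

```text
time_s: 5.15
ee_pos: [404.2, 189.1, 167.8]
ee_rot: [-179.8, 0.0, 90.0]
force: [-5.7, 0.7, 2.9]
gripper_width: 0.5
```

servo_tool([
  [[0, 1, 0, 0, 0, 0, 0], [0, 2, 0, 0, 0, 0, 0], [0, 2, 0, 0, 0, 0, 0], [0, 2, 0, 0, 0, 0, 0]],
])

```text
time_s: 5.55
ee_pos: [404.3, 189.0, 167.7]
ee_rot: [-179.5, 0.0, 90.0]
force: [-12.1, 1.4, 7.0]
gripper_width: 0.2
```

```bash
cat > path.py <<'E'
import numpy as np
def circuit(C,a,b,R,step=15):
    P=[]
    for y in(-8,-16): P.append((-a-R,y))
    A=lambda t0,sx,sy:[P.append((sx*a+R*np.cos(np.radians(t)),sy*b+R*np.sin(np.radians(t)))) for t in range(t0+15,t0+91,15)]
    A(180,-1,-1); P.append((0,-b-R));P.append((a,-b-R)); A(270,1,-1)
    for y in(-5,5,16):P.append((a+R,y))
    A(0,1,1);P.append((0,b+R));P.append((-a,b+R));A(90,-1,1);P.append((-a-R,8));P.append((-a-R,0))
    return np.array(P)+C
E
python3 - <<'E'
from path import *
P=circuit(np.array([463.3,189]),11.4,16,45)
for i,p in enumerate(P): print(i+1, np.round(p,0), 'rel tool', np.round([p[1]-189.1,p[0]-408],0))
E
```

```text
1 [407. 181.] rel tool [-8. -1.]
2 [407. 173.] rel tool [-16.  -1.]
3 [408. 161.] rel tool [-28.   0.]
4 [413. 150.] rel tool [-39.   5.]
5 [420. 141.] rel tool [-48.  12.]
6 [429. 134.] rel tool [-55.  21.]
7 [440. 130.] rel tool [-60.  32.]
8 [452. 128.] rel tool [-61.  44.]
9 [463. 128.] rel tool [-61.  55.]
10 [475. 128.] rel tool [-61.  67.]
11 [486. 130.] rel tool [-60.  78.]
12 [497. 134.] rel tool [-55.  89.]
13 [507. 141.] rel tool [-48.  99.]
14 [514. 150.] rel tool [-39. 106.]
15 [518. 161.] rel tool [-28. 110.]
16 [520. 173.] rel tool [-16. 112.]
17 [520. 184.] rel tool [ -5. 112.]
18 [520. 194.] rel tool [  5. 112.]
19 [520. 205.] rel tool [ 16. 112.]
20 [518. 217.] rel tool [ 28. 110.]
21 [514. 228.] rel tool [ 38. 106.]
22 [507. 237.] rel tool [48. 99.]
23 [497. 244.] rel tool [55. 89.]
24 [486. 248.] rel tool [59. 78.]
25 [475. 250.] rel tool [61. 67.]
26 [463. 250.] rel tool [61. 55.]
27 [452. 250.] rel tool [61. 44.]
28 [440. 248.] rel tool [59. 32.]
29 [429. 244.] rel tool [55. 21.]
30 [420. 237.] rel tool [48. 12.]
31 [413. 228.] rel tool [38.  5.]
32 [408. 217.] rel tool [28.  0.]
33 [407. 205.] rel tool [16. -1.]
34 [407. 197.] rel tool [ 8. -1.]
35 [407. 189.] rel tool [-0. -1.]
```

servo_tool([
  [[-8, -1, 0, 0, 0, 0, 0], [-16, -1, 0, 0, 0, 0, 0], [-28, 0, 0, 0, 0, 0, 0], [-39, 5, 0, 0, 0, 0, 0], [-48, 12, 0, 0, 0, 0, 0], [-55, 21, 0, 0, 0, 0, 0], [-60, 32, 0, 0, 0, 0, 0], [-61, 44, 0, 0, 0, 0, 0]],
])

```text
time_s: 6.35
ee_pos: [451.0, 123.8, 167.4]
ee_rot: [-179.8, 0.5, 90.1]
force: [-3.9, -13.1, 2.4]
gripper_width: 0.2
```

```bash
cat > look.py <<'E'
from h import *
import sys
s=state();print(s["time_s"],s["ee_pos"].round(1),s["force"].round(1))
f=grab_frame("top");g=grab_frame("side");w=grab_frame("wrist")
z=lambda i:cv2.resize(i,(400,300),interpolation=cv2.INTER_CUBIC)
o=np.vstack([np.hstack([z(f["color"][245:335,165:285]),z(g["color"][225:315,245:365])]),np.hstack([z(w["color"]),z(f["color"])])])
cv2.imwrite(f"pics/{sys.argv[1]}.png",o[:,:,::-1])
# white pixels in line annulus, angle about axis
C=np.array([463.3,189.0])
for F,n in((f,"top"),(g,"side")):
    h=cv2.cvtColor(F["color"],cv2.COLOR_RGB2HSV);m=cv2.inRange(h,(0,0,165),(180,70,255))
    ys,xs=np.nonzero(m);p=cast(F,np.c_[xs,ys],186)[:,:2]-C;r=np.hypot(*p.T);k=(r>33)&(r<47)
    a=np.degrees(np.arctan2(p[k,1],p[k,0]));print(n,k.sum(),np.sort(a.round())[:40])
E
python3 look.py l3
```

```text
6.35 [451.  123.8 167.4] [ -3.9 -13.1   2.4]
top 0 []
side 0 []
```

View pics/l3.png

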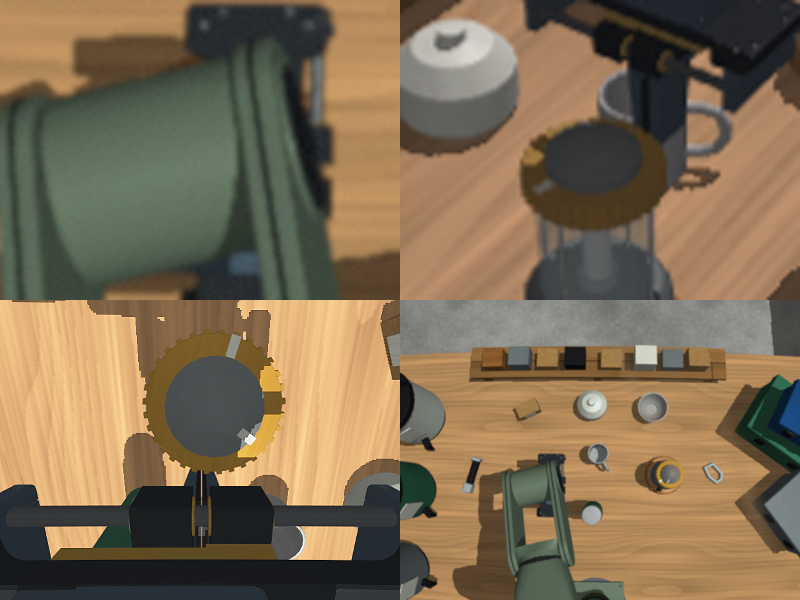

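servo_tool([
  [[0, 11, 0, 0, 0, 0, 0], [0, 23, 0, 0, 0, 0, 0], [1, 34, 0, 0, 0, 0, 0], [6, 45, 0, 0, 0, 0, 0], [13, 55, 0, 0, 0, 0, 0], [22, 62, 0, 0, 0, 0, 0], [33, 66, 0, 0, 0, 0, 0], [45, 68, 0, 0, 0, 0, 0], [56, 68, 0, 0, 0, 0, 0], [66, 68, 0, 0, 0, 0, 0], [77, 68, 0, 0, 0, 0, 0]],
])

```text
time_s: 7.6
ee_pos: [520.0, 206.2, 168.1]
ee_rot: [180.0, 0.0, 90.0]
force: [-0.4, -0.3, -1.6]
gripper_width: 0.5
```

```bash
python3 look.py l4
```

```text
7.6 [520.  206.2 168.1] [-0.4 -0.3 -1.6]
top 0 []
side 8 [156. 156. 158. 158. 158. 161. 161. 161.]
```

View pics/l4.png

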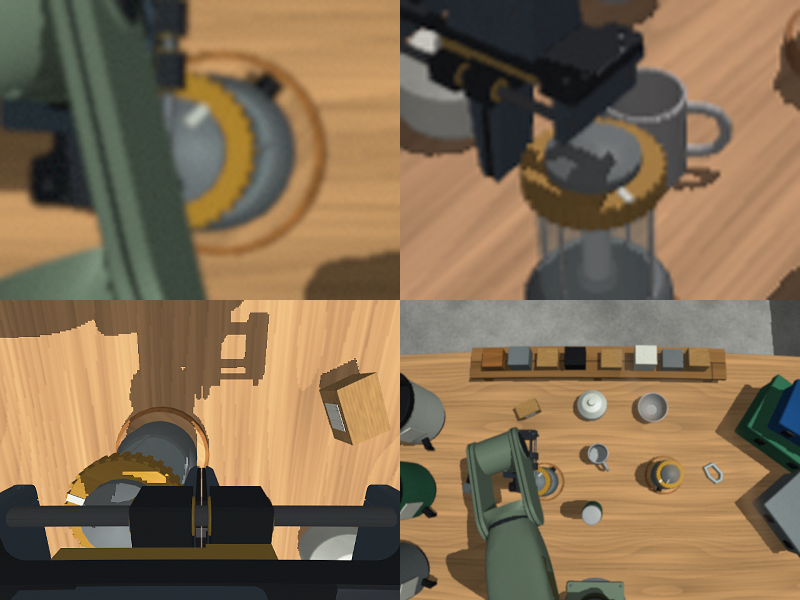

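servo_tool([
  [[0, -1, 0, 0, 0, 0, 0], [0, -2, 0, 0, 0, 0, 0], [0, -2, 0, 0, 0, 0, 0], [0, -2, 0, 0, 0, 0, 0]],
])

```text
time_s: 8.15
ee_pos: [519.7, 205.0, 168.2]
ee_rot: [179.8, -0.0, 90.0]
force: [4.9, 1.1, -2.4]
gripper_width: 0.8
```

servo_tool([
  [[0, -1, 0, 0, 0, 0, 0], [0, -2, 0, 0, 0, 0, 0], [0, -2, 0, 0, 0, 0, 0], [0, -2, 0, 0, 0, 0, 0]],
])

```text
time_s: 8.55
ee_pos: [519.5, 205.1, 168.4]
ee_rot: [179.6, -0.1, 90.0]
force: [9.1, 1.6, -3.9]
gripper_width: 0.3
```

servo_tool([
  [[0, -1, 0, 0, 0, 0, 0], [0, -2, 0, 0, 0, 0, 0], [0, -2, 0, 0, 0, 0, 0], [0, -2, 0, 0, 0, 0, 0]],
])

```text
time_s: 8.95
ee_pos: [519.3, 205.1, 168.5]
ee_rot: [179.3, -0.1, 90.0]
force: [13.2, 1.5, -6.1]
gripper_width: 0.7
```

Run:
```python
from path import *
P=circuit(np.array([462,187.8]),10,16,43.3)
for i,p in list(enumerate(P))[18:]+list(enumerate(P))[:19]: print(i+1, np.round(p,0), 'rel tool', np.round([p[1]-205,p[0]-514],0))
```

```text
19 [515. 204.] rel tool [-1.  1.]
20 [514. 215.] rel tool [10. -0.]
21 [509. 225.] rel tool [20. -5.]
22 [503. 234.] rel tool [ 29. -11.]
23 [494. 241.] rel tool [ 36. -20.]
24 [483. 246.] rel tool [ 41. -31.]
25 [472. 247.] rel tool [ 42. -42.]
26 [462. 247.] rel tool [ 42. -52.]
27 [452. 247.] rel tool [ 42. -62.]
28 [441. 246.] rel tool [ 41. -73.]
29 [430. 241.] rel tool [ 36. -84.]
30 [421. 234.] rel tool [ 29. -93.]
31 [415. 225.] rel tool [ 20. -99.]
32 [410. 215.] rel tool [  10. -104.]
33 [409. 204.] rel tool [  -1. -105.]
34 [409. 196.] rel tool [  -9. -105.]
35 [409. 188.] rel tool [ -17. -105.]
1 [409. 180.] rel tool [ -25. -105.]
2 [409. 172.] rel tool [ -33. -105.]
3 [410. 161.] rel tool [ -44. -104.]
4 [415. 150.] rel tool [-55. -99.]
5 [421. 141.] rel tool [-64. -93.]
6 [430. 134.] rel tool [-71. -84.]
7 [441. 130.] rel tool [-75. -73.]
8 [452. 128.] rel tool [-76. -62.]
9 [462. 128.] rel tool [-76. -52.]
10 [472. 128.] rel tool [-76. -42.]
11 [483. 130.] rel tool [-75. -31.]
12 [494. 134.] rel tool [-71. -20.]
13 [503. 141.] rel tool [-64. -11.]
14 [509. 150.] rel tool [-55.  -5.]
15 [514. 161.] rel tool [-44.  -0.]
16 [515. 172.] rel tool [-33.   1.]
17 [515. 183.] rel tool [-22.   1.]
18 [515. 193.] rel tool [-12.   1.]
19 [515. 204.] rel tool [-1.  1.]
```

servo_tool([
  [[10, 0, 0, 0, 0, 0, 0], [20, -5, 0, 0, 0, 0, 0], [29, -11, 0, 0, 0, 0, 0], [36, -20, 0, 0, 0, 0, 0], [41, -31, 0, 0, 0, 0, 0], [42, -42, 0, 0, 0, 0, 0], [42, -52, 0, 0, 0, 0, 0]],
])

```text
time_s: 9.65
ee_pos: [463.0, 252.9, 168.8]
ee_rot: [179.8, -0.7, 89.8]
force: [2.5, 19.2, -2.2]
gripper_width: 0.3
```

```bash
python3 look.py l5
```

```text
9.65 [463.  252.9 168.8] [ 2.5 19.2 -2.2]
top 21 [-105. -105. -105. -104. -103. -103. -103. -102. -102. -102. -101. -101.
 -100. -100. -100.  -99.  -99.  -99.  -98.  -98.  -97.]
side 0 []
```

View pics/l5.png

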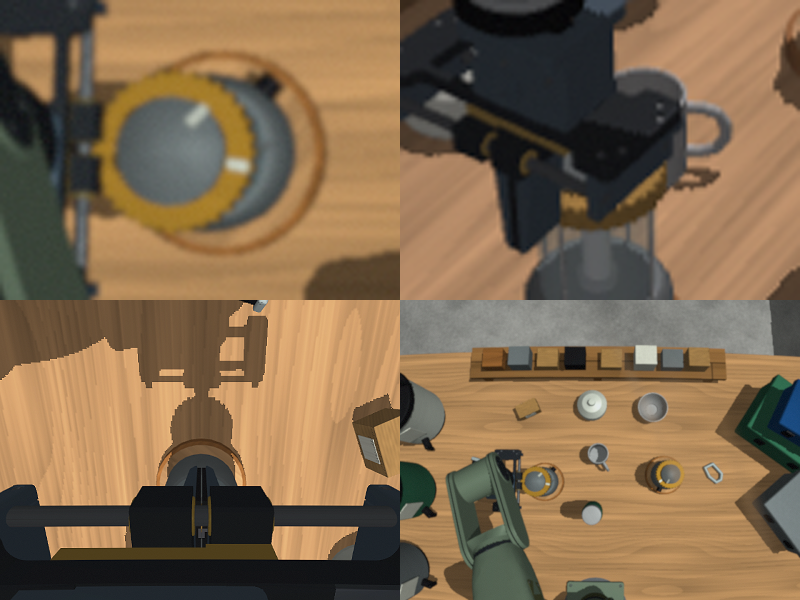

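servo_tool([
  [[0, -10, 0, 0, 0, 0, 0], [-1, -21, 0, 0, 0, 0, 0], [-6, -32, 0, 0, 0, 0, 0], [-13, -41, 0, 0, 0, 0, 0], [-22, -47, 0, 0, 0, 0, 0], [-32, -52, 0, 0, 0, 0, 0], [-43, -53, 0, 0, 0, 0, 0], [-51, -53, 0, 0, 0, 0, 0], [-59, -53, 0, 0, 0, 0, 0], [-67, -53, 0, 0, 0, 0, 0], [-75, -53, 0, 0, 0, 0, 0], [-86, -52, 0, 0, 0, 0, 0], [-97, -47, 0, 0, 0, 0, 0], [-106, -41, 0, 0, 0, 0, 0], [-113, -32, 0, 0, 0, 0, 0], [-117, -21, 0, 0, 0, 0, 0], [-118, -10, 0, 0, 0, 0, 0]],
])

```text
time_s: 11.5
ee_pos: [448.4, 123.6, 167.1]
ee_rot: [-179.5, 0.6, 90.1]
force: [-2.7, -15.1, 2.7]
gripper_width: 0.3
```

```bash
python3 look.py l6
```

```text
11.5 [448.4 123.6 167.1] [ -2.7 -15.1   2.7]
top 0 []
side 0 []
```

View pics/l6.png

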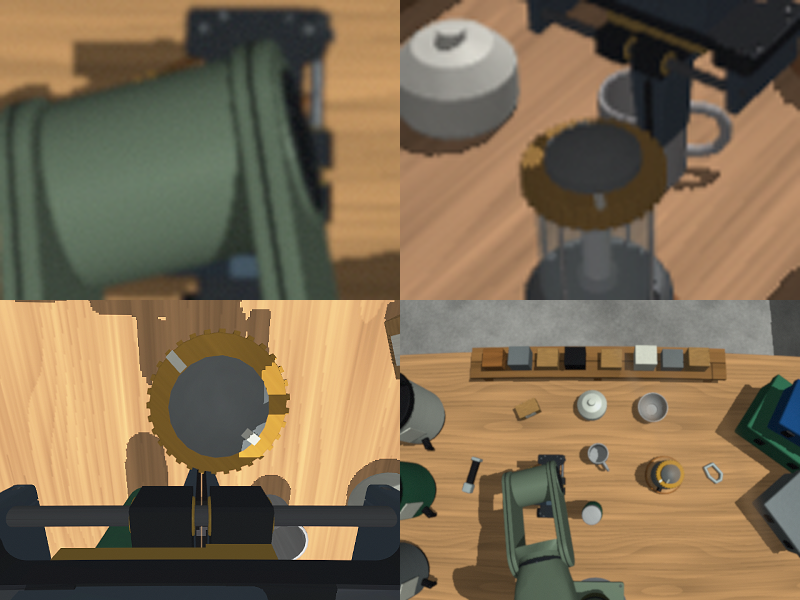

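servo_tool([
  [[0, 10, 0, 0, 0, 0, 0], [0, 20, 0, 0, 0, 0, 0], [1, 31, 0, 0, 0, 0, 0], [5, 42, 0, 0, 0, 0, 0], [12, 51, 0, 0, 0, 0, 0], [21, 57, 0, 0, 0, 0, 0], [32, 62, 0, 0, 0, 0, 0], [43, 63, 0, 0, 0, 0, 0], [54, 63, 0, 0, 0, 0, 0], [64, 63, 0, 0, 0, 0, 0], [75, 63, 0, 0, 0, 0, 0]],
])

```text
time_s: 12.75
ee_pos: [519.4, 203.6, 168.3]
ee_rot: [179.5, 0.0, 90.0]
force: [10.5, -1.7, -4.2]
gripper_width: 0.4
```

```bash
python3 look.py l7
```

```text
12.75 [519.4 203.6 168.3] [10.5 -1.7 -4.2]
top 20 [-78. -78. -77. -77. -77. -76. -76. -75. -74. -74. -74. -73. -73. -72.
 -72. -71. -71. -70. -70. -70.]
side 2 [-73. -71.]
```

View pics/l7.png

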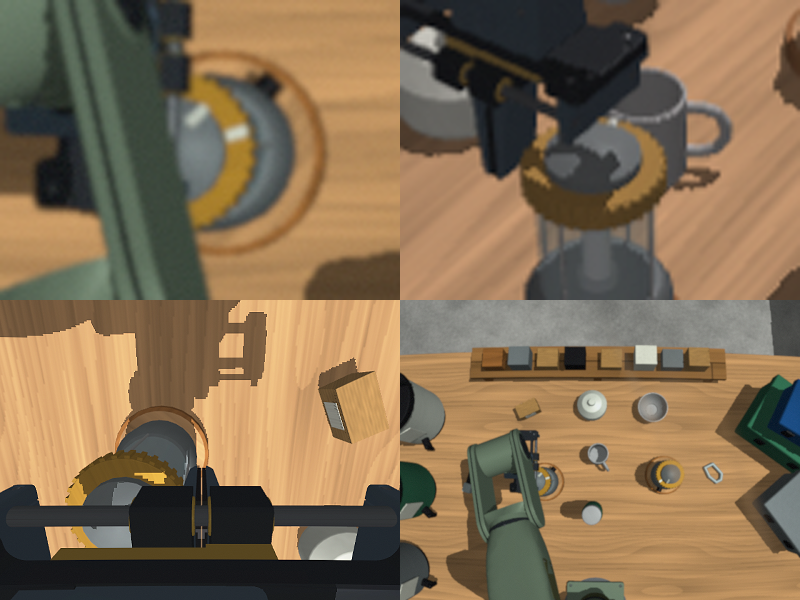

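servo_tool([
  [[11, -1, 0, 0, 0, 0, 0], [21, -6, 0, 0, 0, 0, 0], [24, -8, 0, 0, 0, 0, 0], [24, -8, 0, 0, 0, 0, 0], [24, -8, 0, 0, 0, 0, 0]],
])

```text
time_s: 13.4
ee_pos: [510.2, 230.1, 168.6]
ee_rot: [179.6, -0.3, 90.0]
force: [7.5, 5.0, -4.4]
gripper_width: 0.1
```

```bash
python3 look.py l8
```

```text
13.4 [510.2 230.1 168.6] [ 7.5  5.  -4.4]
top 22 [-45. -45. -43. -43. -42. -42. -42. -41. -41. -40. -40. -39. -39. -38.
 -38. -38. -37. -37. -36. -36. -35. -35.]
side 0 []
```

View pics/l8.png

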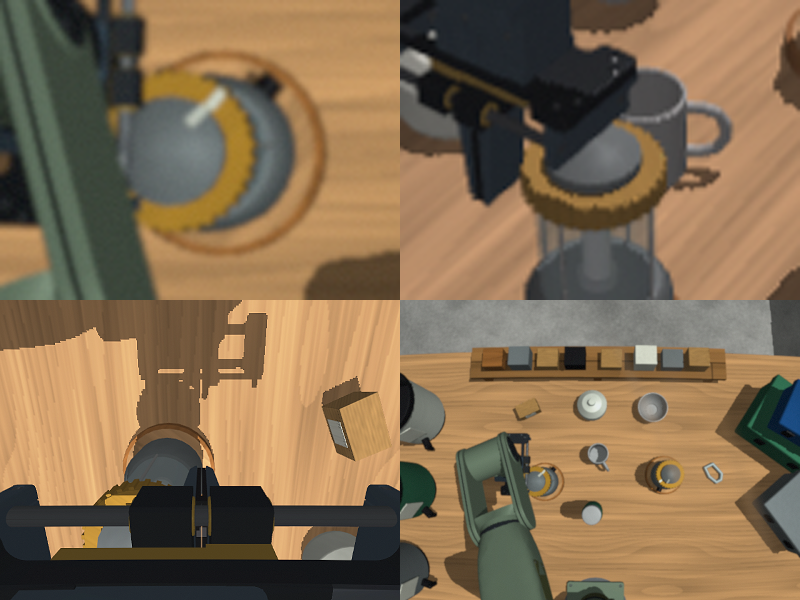

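Line is aligned at about −40° (target −39°). Retreating radially, then up.

servo_tool([
  [[6, 8, 0, 0, 0, 0, 0], [12, 17, 0, 0, 0, 0, 0], [18, 26, 0, 0, 0, 0, 0], [18, 26, 0, 0, 0, 0, 0], [18, 26, -40, 0, 0, 0, 0], [18, 26, -80, 0, 0, 0, 0], [40, -20, -110, 0, 0, 0, 0], [80, -40, -110, 0, 0, 0, 0], [120, -60, -110, 0, 0, 0, 0], [120, -60, -110, 0, 0, 0, 0], [120, -60, -110, 0, 0, 0, 0], [120, -60, -110, 0, 0, 0, 0], [120, -60, -110, 0, 0, 0, 0], [120, -60, -110, 0, 0, 0, 0], [120, -60, -110, 0, 0, 0, 0]],
])

```text
time_s: 15.05
ee_pos: [447.6, 347.5, 277.9]
ee_rot: [-180.0, 0.0, 89.9]
force: [0.1, 0.1, 0.2]
gripper_width: 0.6
```

```bash
python3 look.py l9
```

```text
15.05 [447.6 347.5 277.9] [0.1 0.1 0.2]
top 21 [-45. -45. -43. -42. -42. -42. -41. -41. -40. -40. -39. -39. -38. -38.
 -38. -37. -37. -36. -36. -35. -35.]
side 3 [-43. -41. -38.]
```

View pics/l9.png

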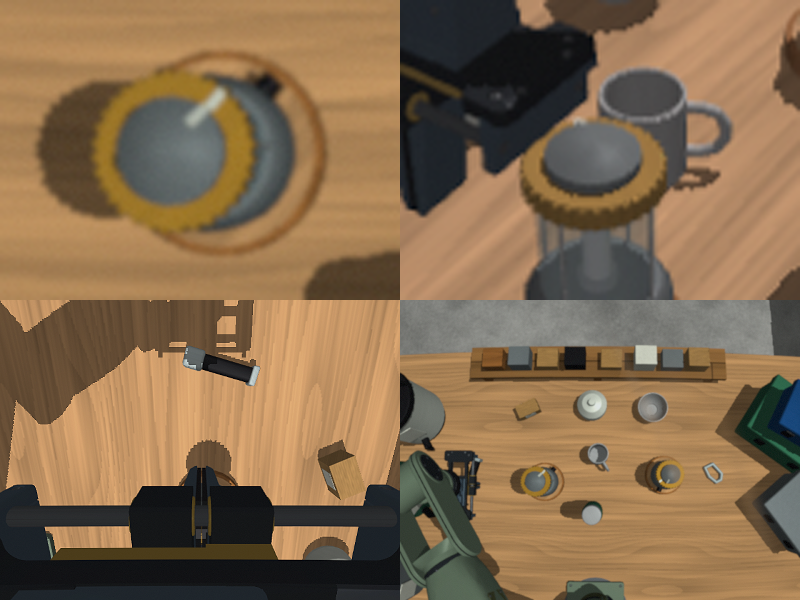

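```bash
python3 -c "
from workcell import *
print(job_done())"
```

```text
the job is handed in; nothing more can be done
None
```

I rolled the shut fingertips about one and a half times round the taller lantern's ring, anticlockwise seen from above. That turned the ring two full turns, and I handed the job in at about 15 s of the 61 s allowed.

- **Turn count:** The white line, followed in the camera pictures, stood at about 112°, 198°, 298°, 533°, 685° and then 720°. The last view after backing off shows it at about −40°, beside the hood mark at −39°.
- **Clear of everything:** The gripper ended raised and about 160 mm to the side, with the force reading near zero. In the final top view the mug, flask, cartridge, pegbox, bowl, carabiner and shorter lantern look as they did at the start. The torch is hidden by the arm there, but the wrist view shows it lying on the counter. I judged these by eye and did not measure how far each had moved.
- **One disagreement:** On the first pass the fingers lost contact on the far (+x) side, so the ring turned about 198° where I expected 267°. By touch, the axis was about 1 mm off the camera estimate and the fingers were thinner than I had assumed. I corrected the path, and after that each step matched its prediction within about 5°.

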